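Show the arch-topped clay tile to the inspection camera

ROBOT

A 7-joint arm with a two-finger parallel gripper is mounted at the origin on the work surface. World frame = base frame: x ahead of the robot, y to its left, z up, the work surface at z = 0. Lengths are in m, angles in rad, forces in N, time in s.
With the tool pointing down it reaches from about 0.35 to 0.9 m from the base axis. Payload 8.1 kg.
Tool frame: the origin (TCP) lies at the very end of the fingers, on their centre line; the grasp point (between the pads) lies 19 mm behind it; z points along the fingers, y is the line along which they close (so a half turn about z gives the same grasp; the last joint's range is limited). The gripper opens to 85 mm and grips with 20 to 120 N. Pads are 22 mm wide; open, the fingers measure 114 mm over their backs; the gripper's body (76 mm by 85 mm) begins 54 mm behind the grasp point. The pads swing forward as they close: fully open they stand 13 mm farther back than shut.
Start: joints at [-1.268, 0.434, 0.025, 1.573, -0.012, 1.134, -0.075], TCP at [0.247, 0.574, 0.231] pointing down, gripper open.
Joint ranges: [-2.62, 2.62], [-0.44, 2.09], [-1.27, 1.32], [0.08, 2.57], [-1.32, 4.46], [0.12, 2], [-2.74, 2.74]. Speed limits (rad/s): [2.22, 2.22, 3.01, 3.01, 3.14, 3.14, 3.14].

INTERFACE

Orientations are given as a 3x3 rotation matrix whose columns are the frame's x, y, z axes.
In Python, from cell import ctrl gives the robot as it stands.
- The arm moves only by the tool servo_tool, never from a script. Its argument "deltas" is a list of rows, each a list of 6 numbers: the shift along the tool's x, y, z in mm, then the turn, a rotation vector about the tool's x, y, z in degrees. A call has 1 to 5 rows; each row shifts and turns the commanded pose from where the row before left it, along the tool's axes as they then stand; what a row does not reach is not made up. A row lasts 1/10 s, in which the tool goes at most 50 mm and 8.59 degrees, less where a joint would pass 70% of its speed; a pose out of reach is approached as far as the arm can. A call is refused whole if a number of a shift passes 50 or a number of a turn 8.59, either way. A call with a gripper value outside its range is refused whole. "fingers" is the finger opening in mm, from 0 to 85.4, set as the call begins (left out, the last holds). The fingers move at their own pace and stop on an object; the grip force is fixed at half the most. Time passes only in rows, so rows that do not move let the fingers close. It gives the time, the measured TCP pose, the force, the opening and the grip force at its end, in the units of the state.
- ctrl.state(): the state, without advancing time (a new reading comes with each control period).
- ctrl.capture(name): name is "side" or "top" or "wrist"; returns a dict with "color" (480x640x3 uint8, blue, green, red), "camera_matrix" (3x3 intrinsics, pixels), "xyz" and "attitude" of the camera in the world. Camera axes: x right, y up, looking along -z (the intrinsics and any distortion apply to the point x, -y, -z); pixel columns grow to the right and rows downward; lengths in m; the calibration is good to about 2 mm. A picture is of the moment at which its call begins. There is no depth.
- ctrl.sign_off(): hands the job in; it is judged then, once.
Trained networks look in a picture, given as the dict that the camera call returned (one of the last four; its "shot" number tells which), for a name from the list of things; names that differ only in an ending like _2 or _b are one class to them, and where a whole thing is asked for, a point or a joint stands for the part that bears it (a point fixed in the world has none). Each returns a list of dicts, best first, with "confidence" (0 to 1); they miss things now and then, are a little off and sometimes report something else, mostly with a low value. They report only what shows in the picture. A call takes as long as a camera call.
- ctrl.find_in(picture, thing): "bbox" ([left, top, width, height] as shares, 0 to 1, of the picture: columns of its width, rows of its height, round what is visible of it).
The state is a dict: "time_s": time; "joint_positions": joint angles; "joint_vel": joint speeds; "joint_torque": joint torques, N m; "tool_pos": TCP position; "orientation": TCP orientation; "force": force on the tool from outside, world axes, zero at the start; "moment": the same for the moment, N m; "finger_gap": finger opening in m; "finger_force": force on a finger pad.
Only numpy, scipy, OpenCV 4.12 (cv2) and the standard library are available. Lean on these libraries where they do the work, as an engineer would, in place of code of your own. Each camera call takes 0.05 s, during which the arm holds its last target. There are 200 camera calls.

TASK

Clear the wooden batten that lies across the drying rack into the open drawer, laid flat and let go, then lift the arch-topped tile out of the rack and show it to the inspection camera: upright, its middle centred in front of the lens, its carved face square to the lens and about 130 mm from the glass. Finish while still holding it in the air there. Do not touch the camera or its stand, and leave the other two tiles, the jar, the cup and the loop tool as they are.

Things in the scene. Friction and masses are not known exactly. Their poses are not given: they have to be found in the camera images.
- rack: Fixed pale wooden drying rack 210 x 128 mm. Origin: centre of its underside, x along the row. 12 mm base with three slots at x = -70, 0, 70 mm, each along y, 15 mm wide, ribs 10 mm thick, 76 mm long, up to z = 28 mm. Side rails along x at y = +-56 mm, 12 mm square, tops at z = 104 mm, on corner posts. Turned up to 0.3 rad. Holds three fired clay tiles, one per slot, in any order.
- tile_arch: The tile to show: fired clay, 0.08 to 0.15 kg, 12 mm thick (x), 64 wide (y), 80 high (z), top a half circle of radius 32 mm, a tree in relief on its +x face (2 mm, seen only). Origin: middle of its underside, z up the tile. Stands upright in a slot, underside 12 mm above the table, carved face towards the rack's +x side. Same clay as the other tiles.
- tile_face (a point): Middle of the carved face of the arch-topped tile: on its +x face, 40 mm above its lower edge (6 mm from the mid-plane). Axes as the tile's: x points out of the carved face.
- tile_square: Neighbour tile, same clay, 12 x 64 x 80 mm, straight square top, carved bars. Origin middle of its lower face. Leave it standing in its slot.
- tile_gable: Neighbour tile, same clay, 12 x 64 x 80 mm, pointed (gable) top, carved zigzag. Origin middle of its lower face. Leave it standing in its slot.
- batten: Loose flat wooden batten 26 mm wide (x), 160 long (y), 10 thick (z), 30 to 55 g. Origin: centre of its underside. Lies across the rack's rails (underside 104 mm above the table), along and 12 mm above the top of the arch-topped tile, which it blocks.
- batten_left (a point): One end of the batten: middle of its +y end face (80 mm from its centre, 5 mm above its underside).
- batten_right (a point): Other end of the batten: middle of its -y end face.
- cab: Fixed low plywood cabinet, 225 mm deep (x), 270 mm wide (y), 105 mm high, with one open drawer. Origin: middle of its underside. Its front face lies at its x = -105 mm and looks towards the robot (-x, turned by up to 0.15 rad).
- cab_drawer0 (a joint): How far the drawer is out, m (0 shut, limit 0.166); starts 0.13 to 0.16 out. It slides with slight friction and may stay as it is.
- drawer_floor (a point): On the drawer's inner floor (22 mm above the table), mid-width; x points into the cabinet. Inside, the drawer spans x -62 to 133, y +-114 mm; it is open above only up to the cabinet's front face at x = 62 to 92 mm (varies). Walls stand 61 mm above the floor, the front panel 71, the cabinet's top 83. Outside, a bar handle reaches to x = -124 mm.
- camera: Fixed inspection camera stand: steel foot 110 x 130 mm, post 332 mm high at its x = 45 mm, black head 70 x 60 x 50 mm on it with a lens barrel 38 mm across. Origin: on the table below the head's middle, 58 mm behind the glass. It looks along its own -x.
- lens (a point): Middle of the camera's front glass, 200 to 260 mm above the table (varies). The camera looks level along this -x; x points back into the camera, z up. Shown correctly, the tile has tile_face at y = z = 0, x = -130 mm here, and its x axis along this x axis.
- jar: Bystander: closed dark glass jar, 72 mm across, 100 mm high. Origin centre of its underside.
- cup: Bystander: white plastic cup, 72 mm across, 85 mm high. Origin centre of its underside.
- loop_tool: Bystander: loop trimming tool lying on the table, 170 mm long, wooden handle along x, wire loop at +x. Origin at the table, 70 mm from the handle's free end.

How it is judged:
On the way, in this order (a step that is already met when the one before it is completed fails the run):
1. the batten lies flat in the drawer, let go (x of batten_left in the frame of drawer_floor between -0.066 and 0.137 m and y of batten_left in the frame of drawer_floor between -0.118 and 0.118 m and z of batten_left in the frame of drawer_floor between -0.006 and 0.03 m and x of batten_right in the frame of drawer_floor between -0.066 and 0.137 m and y of batten_right in the frame of drawer_floor between -0.118 and 0.118 m and z of batten_right in the frame of drawer_floor between -0.006 and 0.03 m and contact force between the fingers and batten below 0.1 N), for 0.2 s.
2. the arch-topped tile is lifted clear of the rack (height (world z) of tile_arch above 0.06 m and contact force between the fingers and tile_arch above 1 N), for 0.1 s.
At the end, for the whole second after the job is handed in: Batten flat in the drawer (ends under 30 mm above its floor), let go. Arch tile held still by the fingers only: face middle within 15 mm of the lens axis sideways and in height, 105 to 155 mm from the glass, carved side to it, square within 0.14 rad, upright within 0.12 rad (all of step 1 and x of tile_face in the frame of lens between -0.155 and -0.105 m and y of tile_face in the frame of lens between -0.015 and 0.015 m and z of tile_face in the frame of lens between -0.015 and 0.015 m and angle between the x axis of tile_arch and the x axis of lens, either way round below 0.14 rad and x of lens in the frame of tile_arch above 0.05 m and angle between tile_arch's own z axis and vertical below 0.12 rad and contact force between the fingers and tile_arch above 1 N and linear speed of tile_arch below 0.02 m/s and contact force between tile_arch and rack below 0.1 N and contact force between tile_arch and camera below 0.1 N and contact force between tile_arch and batten below 0.1 N and contact force between tile_arch and tile_square below 0.1 N and contact force between tile_arch and tile_gable below 0.1 N and contact force between tile_arch and cab below 0.1 N); the arm keeps its last pose, push and grip.
It fails at once if the camera or its stand is touched (contact force between anything else and camera above 1 N).
It fails at once if the square tile is pulled out, shifted or tipped over (distance of tile_square from where it was at the start of the episode above 0.02 m or angle between tile_square's own z axis and vertical above 0.4 rad).
It fails at once if the pointed tile is pulled out, shifted or tipped over (distance of tile_gable from where it was at the start of the episode above 0.02 m or angle between tile_gable's own z axis and vertical above 0.4 rad).
It fails at once if the jar, the cup or the loop tool is disturbed (distance of any of jar, cup, loop_tool from where it was at the start of the episode above 0.02 m).
It also fails if it takes over 51 s, if anything falls off the work surface, if the arm or the gripper's body presses on something with over 40 N, if the wrist force passes 120 N, or if a joint passes its speed limit or range.

## Working session

There is one attempt and no reset: what is moved stays moved. The work goes in short steps, Python scripts to look and compute and a tool call to move; the robot and the scene stay as the last step left them, time stands still between calls to the robot, and variables do not carry over. Pictures are saved under pics/ and viewed, at most 10 in all, crops included, and the job is handed in when it is done.

Besides the shell and the picture viewer there is one more tool, called after "Request:" as name(argument=value, ...) on one line, values as JSON. servo_tool: Moves the arm, as the interface text tells. Its arguments: {"type":"object","properties":{"deltas":{"type":"array","items":{"type":"array","items":{"type":"number"}}},"fingers":{"type":"number"}},"required":["deltas"]}

```bash
mkdir -p pics; ls; python3 - <<'E'
from cell import ctrl
import cv2,numpy as np,pickle
for n in ["side","top"]:
    p=ctrl.capture(n); cv2.imwrite(f"pics/{n}0.png",p["color"])
    pickle.dump(p,open(f"{n}0.pkl","wb"))
    print(n,p["camera_matrix"].round(1).tolist(),p["xyz"],np.array(p["attitude"]).round(4).tolist(), [k for k in p])
    for t in ["rack","tile_arch","batten","cab","drawer_floor","camera","jar","cup","loop_tool"]:
        for r in ctrl.find_in(p,t)[:1]:
            b=np.array(r["bbox"])*[640,480,640,480]; print(t,round(r["confidence"],2),b.round(0).tolist())
s=ctrl.state(); print(s["time_s"],s["tool_pos"],np.array(s["orientation"]).round(3).tolist())
E
```

```text
pics
side [[546.4, 0.0, 322.0], [0.0, 546.4, 238.6], [0.0, 0.0, 1.0]] [ 0.07732236 -0.83722117  0.77463396] [[0.8642, 0.2749, -0.4214], [-0.5031, 0.482, -0.7173], [0.0059, 0.8319, 0.5548]] ['color', 'camera_matrix', 'xyz', 'attitude', 'shot']
rack 0.7 [265.0, 240.0, 117.0, 97.0]
tile_arch 0.63 [340.0, 255.0, 20.0, 39.0]
batten 0.87 [329.0, 231.0, 47.0, 44.0]
cab 0.68 [179.0, 150.0, 183.0, 115.0]
drawer_floor 0.85 [182.0, 181.0, 105.0, 83.0]
camera 0.67 [451.0, 240.0, 98.0, 193.0]
jar 0.76 [362.0, 207.0, 38.0, 51.0]
cup 0.62 [409.0, 250.0, 32.0, 42.0]
loop_tool 0.72 [303.0, 365.0, 78.0, 58.0]
top [[609.0, 0.0, 318.7], [0.0, 609.0, 236.9], [0.0, 0.0, 1.0]] [ 0.38638063 -0.0361855   1.3777323 ] [[0.0118, 0.986, -0.1664], [-0.9999, 0.0105, -0.0085], [-0.0066, 0.1665, 0.986]] ['color', 'camera_matrix', 'xyz', 'attitude', 'shot']
rack 0.84 [306.0, 216.0, 62.0, 104.0]
tile_arch 0.4 [317.0, 232.0, 25.0, 14.0]
batten 0.69 [290.0, 220.0, 76.0, 21.0]
cab 0.76 [102.0, 151.0, 135.0, 201.0]
drawer_floor 0.84 [105.0, 254.0, 132.0, 99.0]
jar 0.87 [270.0, 145.0, 31.0, 42.0]
cup 0.72 [342.0, 149.0, 33.0, 38.0]
loop_tool 0.91 [424.0, 277.0, 23.0, 82.0]
1.0 [0.24674194 0.57423692 0.23132345] [[-0.919, 0.395, 0.0], [0.395, 0.919, 0.0], [-0.0, 0.0, -1.0]]
```

View pics/side0.png

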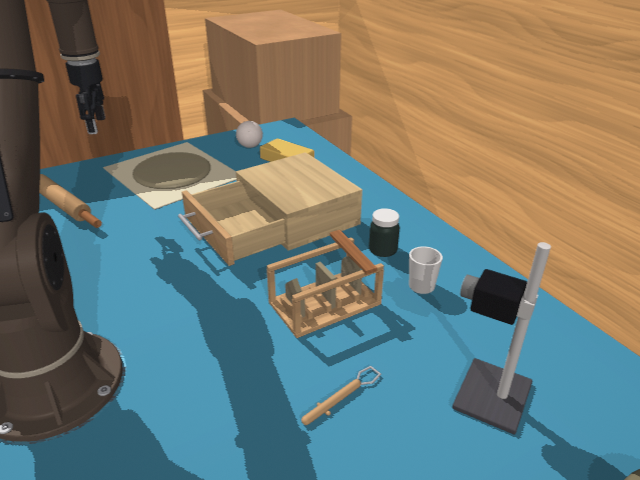

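View pics/top0.png

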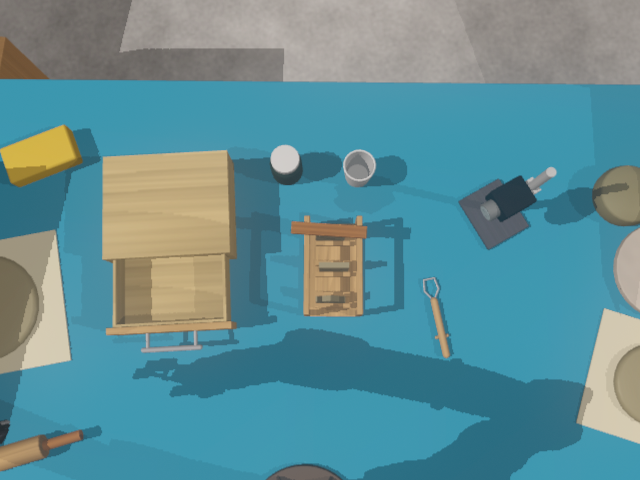

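```bash
cat > h.py <<'E'
import numpy as np,pickle,cv2
def load(n): return pickle.load(open(n+".pkl","rb"))
def ray(p,u,v):
    K=np.array(p["camera_matrix"]);d=np.array([(u-K[0,2])/K[0,0],-(v-K[1,2])/K[1,1],-1])
    return np.array(p["xyz"]),np.array(p["attitude"])@d
def at(p,u,v,z):
    o,d=ray(p,u,v);return o+d*(z-o[2])/d[2]
def proj(p,X):
    c=np.array(p["attitude"]).T@(np.array(X)-p["xyz"]);K=np.array(p["camera_matrix"])
    return np.array([K[0,2]-K[0,0]*c[0]/c[2],K[1,2]+K[1,1]*c[1]/c[2]])
def tri(a,ua,b,ub):
    o1,d1=ray(a,*ua);o2,d2=ray(b,*ub);d1/=np.linalg.norm(d1);d2/=np.linalg.norm(d2)
    s=np.linalg.lstsq(np.c_[d1,-d2],o2-o1,rcond=None)[0]
    A=o1+s[0]*d1;B=o2+s[1]*d2;return (A+B)/2,np.linalg.norm(A-B)
E
python3 - <<'E'
from h import *
t=load("top0")["color"];s=load("side0")["color"]
a=cv2.resize(t[140:335,280:545],None,fx=3,fy=3,interpolation=3)
b=cv2.resize(s[225:425,440:560],None,fx=3,fy=3,interpolation=3)
cv2.imwrite("pics/c1.png",a);
c=cv2.resize(t[245:350,95:245],None,fx=2.6,fy=2.6,interpolation=3)
im=np.zeros((600,360+390,3),np.uint8);im[:600,:360]=b;im[:c.shape[0],360:360+c.shape[1]]=c
cv2.imwrite("pics/c2.png",im)
E
```

```text
(no output)
```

View pics/c1.png

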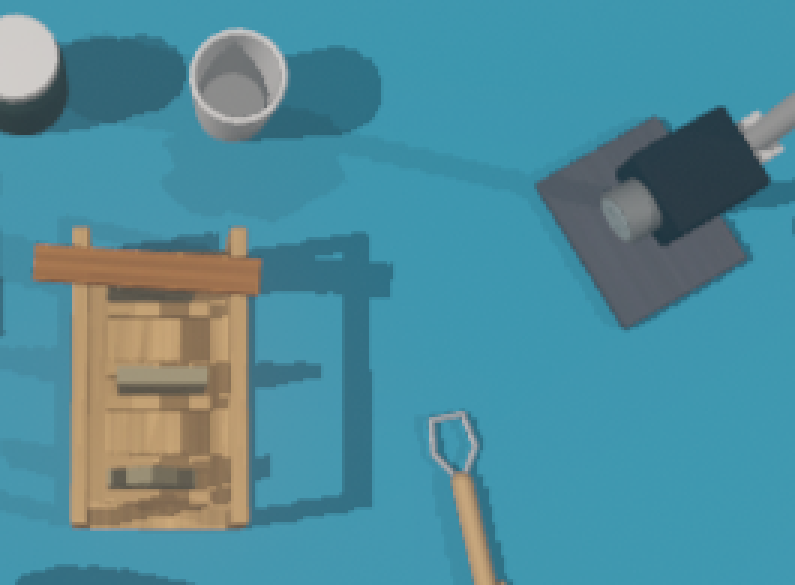

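View pics/c2.png

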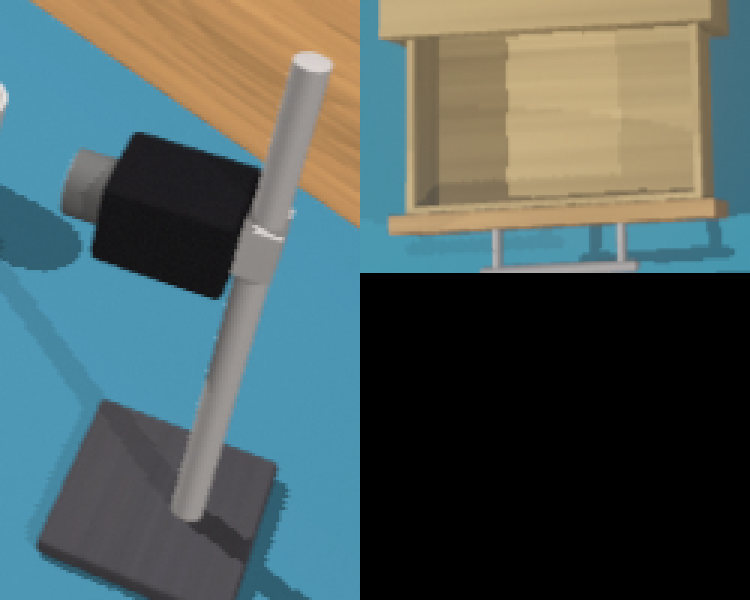

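```bash
python3 - <<'E'
from h import *
t=load("top0");s=load("side0")
f=lambda u,v:(280+u/3,140+v/3)
g=lambda u,v:(95+(u-360)/2.6,245+v/2.6)
q=lambda u,v:(440+u/3,225+v/3)
P=lambda n,*a:print(n,np.round(a,4).tolist())
b=[at(t,*f(*c),.114)[:2] for c in [(37,244),(262,259),(260,293),(33,279)]]
P("batten",*b);P("c",np.mean(b,0), np.linalg.norm(b[0]-b[1]),np.linalg.norm(b[1]-b[2]),np.degrees(np.arctan2(*(b[0]+b[3]-b[1]-b[2])[::-1])))
r=[at(t,*f(*c),.104)[:2] for c in [(81,228),(238,228),(239,523),(79,523)]]
P("rack",*r,np.mean(r,0));d=r[0]+r[1]-r[2]-r[3];P("yaw",np.degrees(np.arctan2(d[1],d[0])),np.linalg.norm(d)/2,np.linalg.norm(r[0]-r[1]))
fo=[at(t,*f(*c),.012)[:2] for c in [(657,117),(535,185),(626,328),(748,258)]]
P("foot",*fo,np.mean(fo,0));d=fo[0]+fo[3]-fo[1]-fo[2];P("yaw",np.degrees(np.arctan2(d[1],d[0])),np.linalg.norm(d)/2,np.linalg.norm(fo[1]-fo[2]))
X,e=tri(t,f(615,217),s,q(72,186));P("lens",X,e)
for z in (.225,.25,.275): 
  a,c=at(t,*f(617,170),z),at(t,*f(723,106),z);a2,c2=at(t,*f(665,245),z),at(t,*f(769,184),z)
  d=(c-a+c2-a2)/2;P("head",z,np.degrees(np.arctan2(d[1],d[0])),np.linalg.norm(d),np.linalg.norm(a-a2),*((a+a2+c+c2)/4))
P("wallL",at(t,*g(413,38),.083),at(t,*g(413,205),.083));P("wallR",at(t,*g(695,25),.083),at(t,*g(697,190),.083))
P("front",at(t,*g(389,218),.093),at(t,*g(727,203),.093));P("cabfront",at(t,*g(378,39),.105),at(t,*g(727,27),.105))
E
```

```text
batten [[0.6323, 0.0309], [0.6232, -0.1276], [0.599, -0.1261], [0.6073, 0.0332]]Traceback (most recent call last):
  File "<stdin>", line 8, in <module>
  File "<stdin>", line 6, in <lambda>
    return _wrapfunc(a, 'round', decimals=decimals, out=out)
    return _wrapit(obj, method, *args, **kwds)
    conv = _array_converter(obj)
ValueError: setting an array element with a sequence. The requested array has an inhomogeneous shape after 1 dimensions. The detected shape was (4,) + inhomogeneous part.
```

```bash
python3 - <<'E'
from h import *
t=load("top0");s=load("side0")
f=lambda u,v:(280+u/3,140+v/3)
g=lambda u,v:(95+(u-360)/2.6,245+v/2.6)
q=lambda u,v:(440+u/3,225+v/3)
P=lambda n,*a:print(n,*[np.round(x,4).tolist() for x in a])
b=[at(t,*f(*c),.114)[:2] for c in [(37,244),(262,259),(260,293),(33,279)]]
P("c",np.mean(b,0), np.linalg.norm(b[0]-b[1]),np.linalg.norm(b[1]-b[2]),np.degrees(np.arctan2(*(b[0]+b[3]-b[1]-b[2])[::-1])))
r=[at(t,*f(*c),.104)[:2] for c in [(81,228),(238,228),(239,523),(79,523)]]
P("rack",*r,np.mean(r,0));d=r[0]+r[1]-r[2]-r[3];P("yaw",np.degrees(np.arctan2(d[1],d[0])),np.linalg.norm(d)/2,np.linalg.norm(r[0]-r[1]))
fo=[at(t,*f(*c),.012)[:2] for c in [(657,117),(535,185),(626,328),(748,258)]]
P("foot",*fo,np.mean(fo,0));d=fo[0]+fo[3]-fo[1]-fo[2];P("yaw",np.degrees(np.arctan2(d[1],d[0])),np.linalg.norm(d)/2,np.linalg.norm(fo[1]-fo[2]))
X,e=tri(t,f(615,217),s,q(72,186));P("lens",X,e)
for z in (.225,.25,.275): 
  a,c=at(t,*f(617,170),z),at(t,*f(723,106),z);a2,c2=at(t,*f(665,245),z),at(t,*f(769,184),z)
  d=(c-a+c2-a2)/2;P("head",z,np.degrees(np.arctan2(d[1],d[0])),np.linalg.norm(d),np.linalg.norm(a-a2),(a+a2+c+c2)/4)
P("wallL",at(t,*g(413,38),.083),at(t,*g(413,205),.083));P("wallR",at(t,*g(695,25),.083),at(t,*g(697,190),.083))
P("front",at(t,*g(389,218),.093),at(t,*g(727,203),.093));P("cabfront",at(t,*g(378,39),.105),at(t,*g(727,27),.105))
E
```

```text
c [0.6155, -0.0474] 0.1587 0.0243 86.8741
rack [0.6462, 0.0003] [0.6474, -0.1113] [0.4392, -0.1121] [0.4379, -0.0014] [0.5426, -0.0561]
yaw 0.3531 0.2083 0.1116
foot [0.7566, -0.4387] [0.7021, -0.3436] [0.5923, -0.4092] [0.647, -0.5034] [0.6745, -0.4237]
yaw -60.0175 0.1093 0.1279
lens [0.6349, -0.3497, 0.2125] 0.0003
head 0.225 -58.7443 0.0811 0.057 [0.6598, -0.398, 0.225]
head 0.25 -58.7443 0.0793 0.0558 [0.6539, -0.3901, 0.25]
head 0.275 -58.7443 0.0775 0.0545 [0.648, -0.3823, 0.275]
wallL [0.5507, 0.411, 0.083] [0.4142, 0.4018, 0.083]
wallR [0.564, 0.1783, 0.083] [0.4289, 0.1716, 0.083]
front [0.4034, 0.4171, 0.093] [0.4185, 0.1454, 0.093]
cabfront [0.5467, 0.4318, 0.105] [0.5597, 0.1486, 0.105]
```

```bash
cat >> h.py <<'E'
from scipy.spatial.transform import Rotation as Ro
def plan(pos,yaw,n,cur=None):
    "n equal rows to reach pos with tool y at yaw (deg, mod 180), tool z down"
    if cur is None:
        from cell import ctrl
        s=ctrl.state();p,R=np.array(s["tool_pos"]),np.array(s["orientation"])
    else: p,R=cur
    best=None
    for y in (yaw,yaw+180):
        y=np.radians(y);Y=np.array([np.cos(y),np.sin(y),0]);Z=np.array([0,0,-1.]);T=np.c_[np.cross(Y,Z),Y,Z]
        w=Ro.from_matrix(R.T@T).as_rotvec()
        if best is None or np.linalg.norm(w)<np.linalg.norm(best[0]): best=(w,T)
    w,T=best;Q=Ro.from_rotvec(w/n)
    S=sum(np.linalg.matrix_power(Q.as_matrix(),k) for k in range(n))
    d=np.linalg.solve(S,R.T@(np.array(pos)-p))
    print(n,"x",np.r_[d*1000,np.degrees(w)/n].round(2).tolist());return np.array(pos),T
E
python3 - <<'E'
from h import *
plan([.6155,-.047,.21],-3.1,20)
E
```

```text
20 x [-38.4, -1.93, 1.07, 0.0, -0.0, 3.49]
```

Request:
servo_tool(deltas=[[-38.4, -1.9, 1.1, 0, 0, 3.5], [-38.4, -1.9, 1.1, 0, 0, 3.5], [-38.4, -1.9, 1.1, 0, 0, 3.5], [-38.4, -1.9, 1.1, 0, 0, 3.5], [-38.4, -1.9, 1.1, 0, 0, 3.5]], fingers=50)

```text
time_s: 1.5
tool_pos: [0.4085, 0.4689, 0.2258]
orientation: [[-0.756, 0.655, 0.0], [0.655, 0.756, 0.0], [-0.0, 0.0, -1.0]]
force: [0.5, -0.1, -0.2]
finger_gap: 0.05
finger_force: 0.0
```

Request:
servo_tool(deltas=[[-38.4, -1.9, 1.1, 0, 0, 3.5], [-38.4, -1.9, 1.1, 0, 0, 3.5], [-38.4, -1.9, 1.1, 0, 0, 3.5], [-38.4, -1.9, 1.1, 0, 0, 3.5], [-38.4, -1.9, 1.1, 0, 0, 3.5]])

```text
time_s: 2.0
tool_pos: [0.5298, 0.3205, 0.2204]
orientation: [[-0.524, 0.852, 0.0], [0.852, 0.524, 0.0], [0.0, 0.0, -1.0]]
force: [0.4, 0.6, -0.1]
finger_gap: 0.0496
finger_force: 0.0
```

Request:
servo_tool(deltas=[[-38.4, -1.9, 1.1, 0, 0, 3.5], [-38.4, -1.9, 1.1, 0, 0, 3.5], [-38.4, -1.9, 1.1, 0, 0, 3.5], [-38.4, -1.9, 1.1, 0, 0, 3.5], [-38.4, -1.9, 1.1, 0, 0, 3.5]])

```text
time_s: 2.5
tool_pos: [0.6009, 0.1427, 0.2148]
orientation: [[-0.244, 0.97, 0.0], [0.97, 0.244, 0.0], [0.0, 0.0, -1.0]]
force: [0.5, -0.1, -0.0]
finger_gap: 0.0498
finger_force: 0.0
```

Request:
servo_tool(deltas=[[-38.4, -1.9, 1.1, 0, 0, 3.5], [-38.4, -1.9, 1.1, 0, 0, 3.5], [-38.4, -1.9, 1.1, 0, 0, 3.5], [-38.4, -1.9, 1.1, 0, 0, 3.5], [-38.4, -1.9, 1.1, 0, 0, 3.5]])

```text
time_s: 3.0
tool_pos: [0.6151, -0.0484, 0.2093]
orientation: [[0.059, 0.998, 0.0], [0.998, -0.059, 0.0], [0.0, 0.0, -1.0]]
force: [0.9, -0.7, 0.4]
finger_gap: 0.0501
finger_force: 0.0
```

```bash
python3 - <<'E'
from h import *
from cell import ctrl
p=ctrl.capture("wrist");pickle.dump(p,open("w1.pkl","wb"))
im=p["color"].copy();print(p["xyz"],np.array(p["attitude"]).round(3).tolist())
x,y=.6155,-.0474;a=np.radians(-3.1);c,s=np.cos(a),np.sin(a)
pts=[proj(p,[x+c*i-s*j,y+s*i+c*j,.114]) for i,j in [(.013,.08),(.013,-.08),(-.013,-.08),(-.013,.08)]]
cv2.polylines(im,[np.array(pts).round().astype(int)],True,(0,0,255),1)
cv2.imwrite("pics/w1.png",im)
plan([.6155,-.047,.098],-3.1,5)
print(ctrl.state()["tool_pos"],ctrl.state()["time_s"])
E
```

```text
[0.61968373 0.02869516 0.35223845] [[0.998, 0.055, 0.018], [-0.058, 0.952, 0.3], [-0.001, -0.3, 0.954]]
5 x [2.14, 0.18, 22.32, 0.01, 0.05, -0.2]
[ 0.61390159 -0.05730969  0.20964927] 3.05
```

View pics/w1.png

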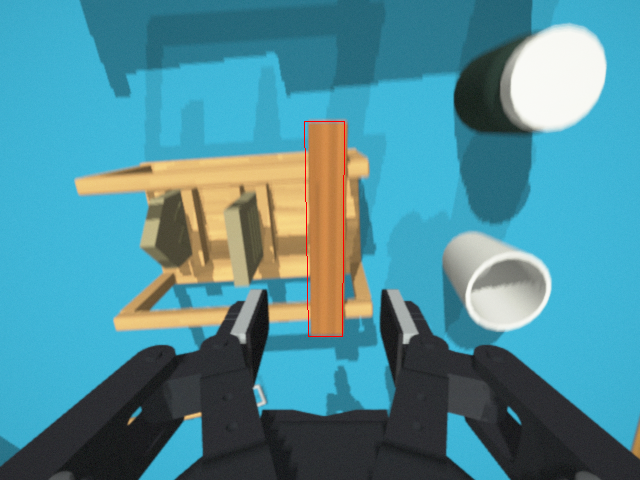

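Request:
servo_tool(deltas=[[0, 0, 0, 0, 0, 0], [0, 0, 0, 0, 0, 0]])

```text
time_s: 3.25
tool_pos: [0.6151, -0.0463, 0.2093]
orientation: [[0.056, 0.998, -0.0], [0.998, -0.056, 0.001], [0.001, -0.0, -1.0]]
force: [-0.4, 0.6, 0.0]
finger_gap: 0.0499
finger_force: 0.0
```

```bash
python3 - <<'E'
from h import *
plan([.616,-.047,.099],-3.1,5)
E
```

```text
5 x [-0.14, 0.2, 22.05, -0.0, -0.01, -0.02]
```

Request:
servo_tool(deltas=[[0, 1, 22, 0, 0, 0], [0, 0, 22, 0, 0, 0], [0, 0, 22, 0, 0, 0], [0, 0, 22, 0, 0, 0], [0, 0, 14, 0, 0, 0]])

```text
time_s: 3.75
tool_pos: [0.6155, -0.0447, 0.1056]
orientation: [[0.054, 0.999, -0.002], [0.999, -0.054, 0.001], [0.001, -0.002, -1.0]]
force: [-1.3, -0.5, -0.1]
finger_gap: 0.0499
finger_force: 0.0
```

Request:
servo_tool(deltas=[[0, 0, 8, 0, 0, 0], [0, 0, 0, 0, 0, 0]])

```text
time_s: 3.95
tool_pos: [0.6157, -0.0461, 0.0986]
orientation: [[0.056, 0.998, -0.001], [0.998, -0.056, 0.0], [0.0, -0.001, -1.0]]
force: [-0.1, -0.1, 0.5]
finger_gap: 0.0502
finger_force: 0.0
```

Request:
servo_tool(deltas=[[0, 0, 0, 0, 0, 0], [0, 0, 0, 0, 0, 0], [0, 0, 0, 0, 0, 0], [0, 0, 0, 0, 0, 0], [0, 0, 0, 0, 0, 0]], fingers=0)

```text
time_s: 4.45
tool_pos: [0.6169, -0.047, 0.1006]
orientation: [[0.057, 0.998, 0.002], [0.998, -0.057, 0.0], [0.0, 0.002, -1.0]]
force: [-0.2, -0.0, 6.6]
finger_gap: 0.0245
finger_force: 59.5
```

Request:
servo_tool(deltas=[[0, 0, -15, 0, 0, 0], [0, 0, -30, 0, 0, 0], [0, 0, -30, 0, 0, 0], [0, 0, -30, 0, 0, 0], [0, 0, -15, 0, 0, 0]])

```text
time_s: 4.95
tool_pos: [0.617, -0.0474, 0.2233]
orientation: [[0.057, 0.998, 0.004], [0.998, -0.057, 0.0], [0.0, 0.004, -1.0]]
force: [0.1, -0.2, -1.0]
finger_gap: 0.0243
finger_force: 59.1
```

```bash
python3 - <<'E'
from h import *
from cell import ctrl
s=ctrl.state();print(s["tool_pos"],s["finger_gap"],s["finger_force"])
c=plan([.487,.291,.215],3.3,20)
plan([.487,.291,.032],3.3,8,c)
E
```

```text
[ 0.6169845  -0.04744885  0.22331644] 0.024330519993787828 59.06169533729553
20 x [16.91, -6.55, 0.4, 0.01, -0.0, -0.33]
8 x [0.0, 0.0, 22.88, 0.0, 0.0, 0.0]
```

Request:
servo_tool(deltas=[[8.5, -3.3, 0.4, 0, 0, -0.3], [17, -6.5, 0.4, 0, 0, -0.3], [17, -6.5, 0.4, 0, 0, -0.3], [17, -6.5, 0.4, 0, 0, -0.3], [17, -6.5, 0.4, 0, 0, -0.3]])

```text
time_s: 5.45
tool_pos: [0.589, 0.0332, 0.2165]
orientation: [[0.029, 1.0, -0.002], [1.0, -0.029, 0.0], [0.0, -0.002, -1.0]]
force: [-0.0, -0.5, -0.3]
finger_gap: 0.0245
finger_force: 59.1
```

Request:
servo_tool(deltas=[[17, -6.5, 0.4, 0, 0, -0.3], [17, -6.5, 0.4, 0, 0, -0.3], [17, -6.5, 0.4, 0, 0, -0.3], [17, -6.5, 0.4, 0, 0, -0.3], [17, -6.5, 0.4, 0, 0, -0.3]])

```text
time_s: 5.95
tool_pos: [0.5589, 0.1178, 0.2153]
orientation: [[0.004, 1.0, 0.0], [1.0, -0.004, 0.0], [0.0, 0.0, -1.0]]
force: [-0.6, 0.1, -0.9]
finger_gap: 0.0245
finger_force: 59.1
```

Request:
servo_tool(deltas=[[17, -6.5, 0.4, 0, 0, -0.3], [17, -6.5, 0.4, 0, 0, -0.3], [17, -6.5, 0.4, 0, 0, -0.3], [17, -6.5, 0.4, 0, 0, -0.3], [17, -6.5, 0.4, 0, 0, -0.3]])

```text
time_s: 6.45
tool_pos: [0.5258, 0.2026, 0.2133]
orientation: [[-0.022, 1.0, 0.0], [1.0, 0.022, 0.0], [0.0, 0.0, -1.0]]
force: [-0.1, 0.1, -0.3]
finger_gap: 0.0244
finger_force: 59.1
```

Request:
servo_tool(deltas=[[17, -6.5, 0.4, 0, 0, -0.3], [17, -6.5, 0.4, 0, 0, -0.3], [17, -6.5, 0.4, 0, 0, -0.3], [17, -6.5, 0.4, 0, 0, -0.3], [17, -6.5, 0.4, 0, 0, -0.3]])

```text
time_s: 6.95
tool_pos: [0.4906, 0.2865, 0.2113]
orientation: [[-0.048, 0.999, 0.0], [0.999, 0.048, 0.0], [0.0, 0.0, -1.0]]
force: [-1.2, -0.0, -0.2]
finger_gap: 0.0243
finger_force: 59.1
```

Request:
servo_tool(deltas=[[8.5, -3.3, 0.4, 0, 0, -0.3], [0, 0, 0, 0, 0, 0], [0, 0, 0, 0, 0, 0]])

```text
time_s: 7.25
tool_pos: [0.4878, 0.2929, 0.2109]
orientation: [[-0.053, 0.999, 0.0], [0.999, 0.053, -0.001], [-0.001, 0.0, -1.0]]
force: [-0.2, 0.1, -0.6]
finger_gap: 0.024
finger_force: 59.1
```

```bash
python3 - <<'E'
from h import *
from cell import ctrl
s=ctrl.state();print(s["tool_pos"],s["finger_gap"])
plan([.487,.291,.028],3.3,8)
p=ctrl.capture("wrist");cv2.imwrite("pics/w2.png",p["color"])
E
```

```text
[0.48776476 0.29289354 0.21091699] 0.024046116298960342
8 x [-0.22, -0.11, 22.86, 0.0, 0.0, -0.03]
```

View pics/w2.png

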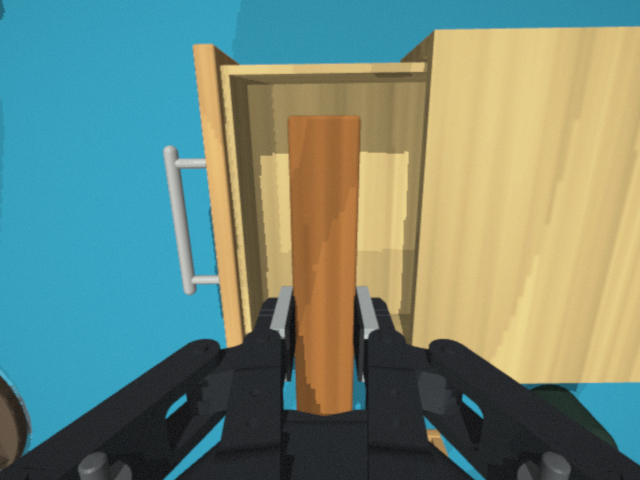

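Request:
servo_tool(deltas=[[0, 0, 15, 0, 0, 0], [0, 0, 28, 0, 0, 0], [0, 0, 28, 0, 0, 0], [0, 0, 28, 0, 0, 0], [0, 0, 25, 0, 0, 0]])

```text
time_s: 7.8
tool_pos: [0.488, 0.2921, 0.0858]
orientation: [[-0.051, 0.999, 0.0], [0.999, 0.051, -0.001], [-0.001, 0.0, -1.0]]
force: [-0.5, -0.1, -0.8]
finger_gap: 0.0239
finger_force: 59.1
```

Request:
servo_tool(deltas=[[0, 0, 20, 0, 0, 0], [0, 0, 15, 0, 0, 0], [0, 0, 14, 0, 0, 0], [0, 0, 10, 0, 0, 0], [0, 0, 0, 0, 0, 0]])

```text
time_s: 8.3
tool_pos: [0.4872, 0.2926, 0.0269]
orientation: [[-0.052, 0.999, -0.001], [0.999, 0.052, -0.001], [-0.001, -0.001, -1.0]]
force: [0.0, -0.5, 0.6]
finger_gap: 0.0242
finger_force: 59.1
```

Request:
servo_tool(deltas=[[0, 0, 0, 0, 0, 0], [0, 0, 0, 0, 0, 0], [0, 0, 0, 0, 0, 0]], fingers=50)

```text
time_s: 8.6
tool_pos: [0.4879, 0.2938, 0.0287]
orientation: [[-0.053, 0.999, 0.001], [0.999, 0.053, 0.001], [0.001, 0.001, -1.0]]
force: [-0.4, 0.0, 0.4]
finger_gap: 0.0498
finger_force: 0.0
```

Request:
servo_tool(deltas=[[0, 0, -20, 0, 0, 0], [0, 0, -40, 0, 0, 0], [0, 0, -45, 0, 0, 0], [0, 0, -45, 0, 0, 0], [0, 0, -40, 0, 0, 0]])

```text
time_s: 9.1
tool_pos: [0.4877, 0.2934, 0.2209]
orientation: [[-0.053, 0.999, 0.002], [0.999, 0.053, 0.001], [0.001, 0.002, -1.0]]
force: [0.3, 0.9, 0.4]
finger_gap: 0.05
finger_force: 0.0
```

```bash
python3 - <<'E'
from h import *
from cell import ctrl
s=ctrl.state();print(s["tool_pos"],s["finger_gap"])
p=ctrl.capture("wrist");cv2.imwrite("pics/w3.png",p["color"])
plan([.6125,-.056,.20],.35,18)
E
```

```text
[0.48765004 0.29342758 0.22085835] 0.04996031743007282
18 x [-19.7, 6.17, 1.47, 0.03, -0.02, 0.15]
```

View pics/w3.png

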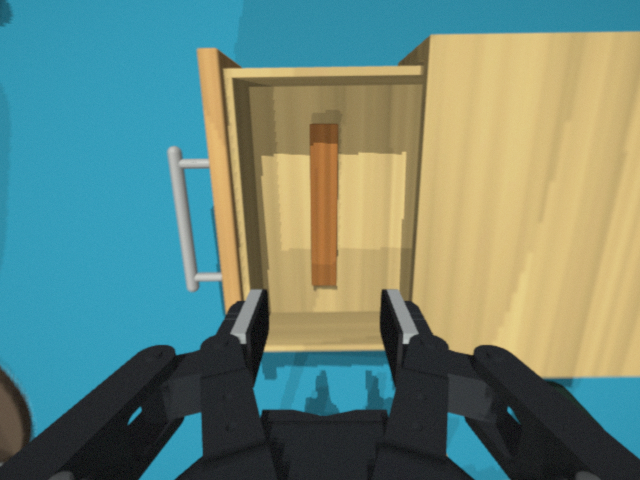

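The batten lies flat in the drawer (cols 310–338, rows 124–287). Now go back above the far slot.

Request:
servo_tool(deltas=[[-19.7, 6.2, 1, 0, 0, 0.2], [-19.7, 6.2, 1, 0, 0, 0.2], [-19.7, 6.2, 1, 0, 0, 0.1], [-19.7, 6.2, 1, 0, 0, 0.1], [-19.7, 6.2, 1, 0, 0, 0.2]])

```text
time_s: 9.65
tool_pos: [0.5233, 0.1958, 0.2132]
orientation: [[-0.039, 0.999, 0.001], [0.999, 0.039, 0.001], [0.0, 0.001, -1.0]]
force: [0.9, 1.3, 0.1]
finger_gap: 0.0498
finger_force: 0.0
```

Request:
servo_tool(deltas=[[-19.7, 6.2, 1, 0, 0, 0.2], [-19.7, 6.2, 1, 0, 0, 0.2], [-19.7, 6.2, 1, 0, 0, 0.1], [-19.7, 6.2, 1, 0, 0, 0.1], [-19.7, 6.2, 1, 0, 0, 0.2]])

```text
time_s: 10.15
tool_pos: [0.5576, 0.0984, 0.2082]
orientation: [[-0.025, 1.0, 0.001], [1.0, 0.025, 0.0], [0.0, 0.001, -1.0]]
force: [-0.8, 0.6, -0.5]
finger_gap: 0.0498
finger_force: 0.0
```

Request:
servo_tool(deltas=[[-19.7, 6.2, 1, 0, 0, 0.2], [-19.7, 6.2, 1, 0, 0, 0.2], [-19.7, 6.2, 1, 0, 0, 0.1], [-19.7, 6.2, 1, 0, 0, 0.1], [-19.7, 6.2, 1, 0, 0, 0.1]])

```text
time_s: 10.65
tool_pos: [0.5905, 0.0005, 0.2031]
orientation: [[-0.013, 1.0, 0.001], [1.0, 0.013, 0.0], [0.0, 0.001, -1.0]]
force: [0.7, 0.3, -0.3]
finger_gap: 0.0501
finger_force: 0.0
```

Request:
servo_tool(deltas=[[-19.7, 6.2, 1, 0, 0, 0.1], [-19.7, 6.2, 1, 0, 0, 0.1], [-19.7, 6, 1, 0, 0, 0.1], [0, 0, 0, 0, 0, 0], [0, 0, 0, 0, 0, 0]])

```text
time_s: 11.15
tool_pos: [0.6092, -0.0578, 0.2]
orientation: [[-0.007, 1.0, 0.0], [1.0, 0.007, 0.0], [0.0, 0.0, -1.0]]
force: [-0.4, 0.9, -0.1]
finger_gap: 0.0501
finger_force: 0.0
```

```bash
python3 - <<'E'
from h import *
from cell import ctrl
p=ctrl.capture("wrist");s=ctrl.state();print(s["tool_pos"],s["finger_gap"],s["time_s"])
im=p["color"].copy();pickle.dump(p,open("w4.pkl","wb"))
x,y=.5426,-.0561;a=np.radians(.35);c,sn=np.cos(a),np.sin(a)
W=lambda i,j,z:proj(p,[x+c*i-sn*j,y+sn*i+c*j,z])
arc=[(32*np.sin(t)/1000,.060+.032*np.cos(t)) for t in np.linspace(-np.pi/2,np.pi/2,15)]
for i,col in((.064,(0,0,255)),(.076,(0,255,0))):
    cv2.polylines(im,[np.array([W(i,j,z) for j,z in arc]).round().astype(int)],False,col,1)
im=cv2.resize(im[80:380,60:460],(800,600),interpolation=2)
cv2.imwrite("pics/w4.png",im)
for t in ("tile_arch",):
    for r in ctrl.find_in(p,t)[:2]: print(r["confidence"],np.array(r["bbox"])*[640,480,640,480])
plan([.6125,-.056,.050],.35,8)
E
```

```text
[ 0.60915885 -0.05690394  0.19991753] 0.050065132528796595 11.2
0.91 [321.92  169.008  18.88   82.992]
8 x [0.04, 0.42, 18.74, -0.0, -0.01, 0.02]
```

View pics/w4.png

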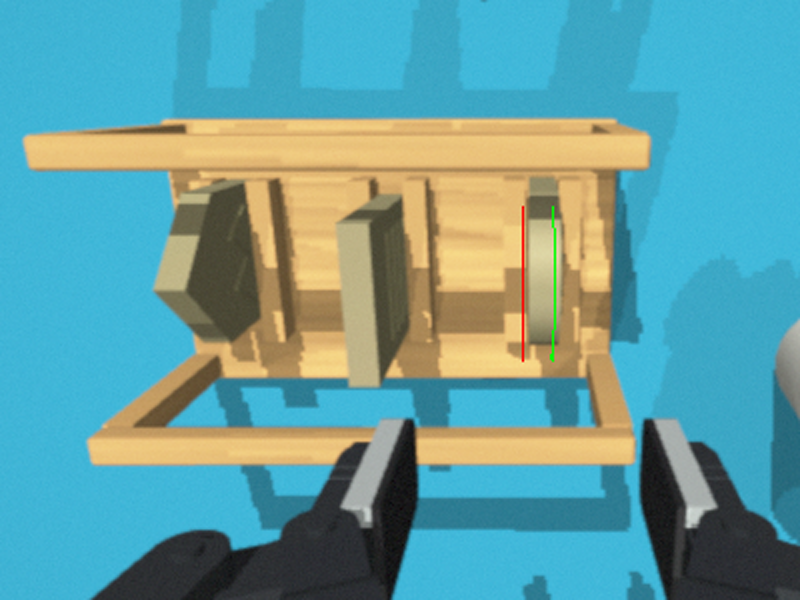

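Request:
servo_tool(deltas=[[3, 3, 10, 0, 0, 0], [3, 3, 25, 0, 0, 0], [0, 0, 25, 0, 0, 0], [0, 0, 25, 0, 0, 0], [0, 0, 20, 0, 0, 0]])

```text
time_s: 11.75
tool_pos: [0.6146, -0.0501, 0.0927]
orientation: [[-0.009, 1.0, -0.001], [1.0, 0.009, 0.0], [0.001, -0.001, -1.0]]
force: [0.2, 1.1, 0.2]
finger_gap: 0.0505
finger_force: 0.0
```

Request:
servo_tool(deltas=[[0, 0, 20, 0, 0, 0], [0, 0, 15, 0, 0, 0], [0, 0, 10, 0, 0, 0], [0, 0, 0, 0, 0, 0]])

```text
time_s: 12.15
tool_pos: [0.6145, -0.0511, 0.0485]
orientation: [[-0.008, 1.0, -0.002], [1.0, 0.008, 0.0], [0.0, -0.002, -1.0]]
force: [-0.5, 0.4, 0.3]
finger_gap: 0.05
finger_force: 0.0
```

Request:
servo_tool(deltas=[[0, 0, 0, 0, 0, 0], [0, 0, 0, 0, 0, 0], [0, 0, 0, 0, 0, 0], [0, 0, 0, 0, 0, 0], [0, 0, 0, 0, 0, 0]], fingers=0)

```text
time_s: 12.65
tool_pos: [0.6161, -0.0517, 0.0509]
orientation: [[-0.008, 1.0, 0.002], [1.0, 0.008, 0.0], [0.0, 0.002, -1.0]]
force: [-0.4, -0.3, 6.0]
finger_gap: 0.0116
finger_force: 59.4
```

Request:
servo_tool(deltas=[[0, 0, -10, 0, 0, 0], [0, 0, -20, 0, 0, 0], [0, 0, -25, 0, 0, 0], [0, 0, -30, 0, 0, 0], [0, 0, -30, 0, 0, 0]])

```text
time_s: 13.15
tool_pos: [0.6147, -0.0517, 0.1663]
orientation: [[-0.008, 1.0, -0.001], [1.0, 0.008, -0.0], [-0.0, -0.001, -1.0]]
force: [0.8, -0.1, -0.8]
finger_gap: 0.0115
finger_force: 58.7
```

Request:
servo_tool(deltas=[[0, 0, -25, 0, 0, 0], [0, 0, -15, 0, 0, 0], [0, 0, -7, 0, 0, 0], [0, 0, 0, 0, 0, 0], [0, 0, 0, 0, 0, 0]])

```text
time_s: 13.65
tool_pos: [0.6147, -0.0515, 0.2112]
orientation: [[-0.008, 1.0, -0.001], [1.0, 0.008, 0.0], [0.0, -0.001, -1.0]]
force: [-0.9, 0.2, -1.2]
finger_gap: 0.0114
finger_force: 58.7
```

```bash
python3 - <<'E'
from h import *
from cell import ctrl
s=ctrl.state();print(s["tool_pos"],s["finger_gap"],s["finger_force"])
plan([.5655,-.2327,.212],-60,20)
E
```

```text
[ 0.61470914 -0.05147716  0.21117419] 0.011362330030950508 58.68360757827759
20 x [-9.58, 2.23, -0.04, -0.0, 0.0, 3.02]
```

Request:
servo_tool(deltas=[[-9.6, 2.2, 0, 0, 0, 3], [-9.6, 2.2, 0, 0, 0, 3], [-9.6, 2.2, 0, 0, 0, 3], [-9.6, 2.2, 0, 0, 0, 3], [-9.6, 2.2, 0, 0, 0, 3]])

```text
time_s: 14.15
tool_pos: [0.6215, -0.1017, 0.2117]
orientation: [[0.256, 0.967, -0.0], [0.967, -0.256, -0.0], [-0.0, -0.0, -1.0]]
force: [0.2, -0.3, -0.3]
finger_gap: 0.0111
finger_force: 58.7
```

Request:
servo_tool(deltas=[[-9.6, 2.2, 0, 0, 0, 3], [-9.6, 2.2, 0, 0, 0, 3], [-9.6, 2.2, 0, 0, 0, 3], [-9.6, 2.2, 0, 0, 0, 3], [-9.6, 2.2, 0, 0, 0, 3]])

```text
time_s: 14.65
tool_pos: [0.6148, -0.1498, 0.212]
orientation: [[0.497, 0.868, 0.0], [0.868, -0.497, 0.0], [0.0, 0.0, -1.0]]
force: [-0.0, -0.0, -1.2]
finger_gap: 0.0116
finger_force: 58.7
```

Request:
servo_tool(deltas=[[-9.6, 2.2, 0, 0, 0, 3], [-9.6, 2.2, 0, 0, 0, 3], [-9.6, 2.2, 0, 0, 0, 3], [-9.6, 2.2, 0, 0, 0, 3], [-9.6, 2.2, 0, 0, 0, 3]])

```text
time_s: 15.15
tool_pos: [0.5957, -0.1951, 0.2119]
orientation: [[0.705, 0.709, 0.0], [0.709, -0.705, 0.0], [0.0, 0.0, -1.0]]
force: [-0.4, 0.7, -0.6]
finger_gap: 0.0116
finger_force: 58.7
```

Request:
servo_tool(deltas=[[-9.6, 2.2, 0, 0, 0, 3], [-9.6, 2.2, 0, 0, 0, 3], [-9.6, 2.2, 0, 0, 0, 3], [-9.6, 2.2, 0, 0, 0, 3], [-9.6, 2.2, 0, 0, 0, 3]])

```text
time_s: 15.65
tool_pos: [0.5656, -0.2338, 0.2119]
orientation: [[0.864, 0.503, 0.0], [0.503, -0.864, 0.0], [0.0, -0.0, -1.0]]
force: [-0.5, -0.3, -1.9]
finger_gap: 0.0117
finger_force: 58.7
```

Request:
servo_tool(deltas=[[0, 0, 0, 0, 0, 0], [0, 0, 0, 0, 0, 0], [0, 0, 0, 0, 0, 0]])

```text
time_s: 15.95
tool_pos: [0.5665, -0.2326, 0.2119]
orientation: [[0.861, 0.508, 0.0], [0.508, -0.861, 0.0], [0.0, -0.0, -1.0]]
force: [-0.2, 0.5, -1.2]
finger_gap: 0.0116
finger_force: 58.7
```

```bash
python3 - <<'E'
from h import *
from cell import ctrl
ims=[]
q=ctrl.state();X=np.array(q["tool_pos"]);R=np.array(q["orientation"]);print(X,R.round(3).tolist(),q["time_s"])
plan([.5655,-.2327,.212],-60,1)
L=np.array([.6335,-.3505,.2125])
for n in("side","top"):
    p=ctrl.capture(n);im=p["color"].copy()
    pickle.dump(p,open(n+"5.pkl","wb"))
    # tile outline about TCP (y'=tool x, origin z = TCP-.038)
    B=np.array([.0,0,-.038])+X
    pr=[(j,z) for j,z in [(-.032,.048),(-.032,0),(.032,0),(.032,.048)]]+[(.032*np.cos(t),.048+.032*np.sin(t)) for t in np.linspace(0,np.pi,12)]
    sc=4
    c=proj(p,X);x0,y0=int(c[0])-30,int(c[1])-55
    cr=cv2.resize(im[y0:y0+150,x0:x0+100],None,fx=sc,fy=sc,interpolation=3)
    for off in(.006,):
        pts=np.array([proj(p,B+R[:,0]*j+R[:,1]*off+[0,0,z]) for j,z in pr])
        cv2.polylines(cr,[((pts-[x0,y0]+.5)*sc).round().astype(int)],True,(0,0,255),1)
    cv2.circle(cr,tuple(((proj(p,L)-[x0,y0]+.5)*sc).astype(int)),4,(0,255,0),-1)
    ims.append(cr);print(n,x0,y0)
cv2.imwrite("pics/f5.png",np.hstack(ims))
E
```

```text
[ 0.56654756 -0.23259542  0.21185269] [[0.861, 0.508, 0.0], [0.508, -0.861, 0.0], [0.0, -0.0, -1.0]] 15.95
1 x [-0.96, -0.44, -0.15, -0.01, -0.02, 0.53]
side 358 207
top 395 191
```

View pics/f5.png

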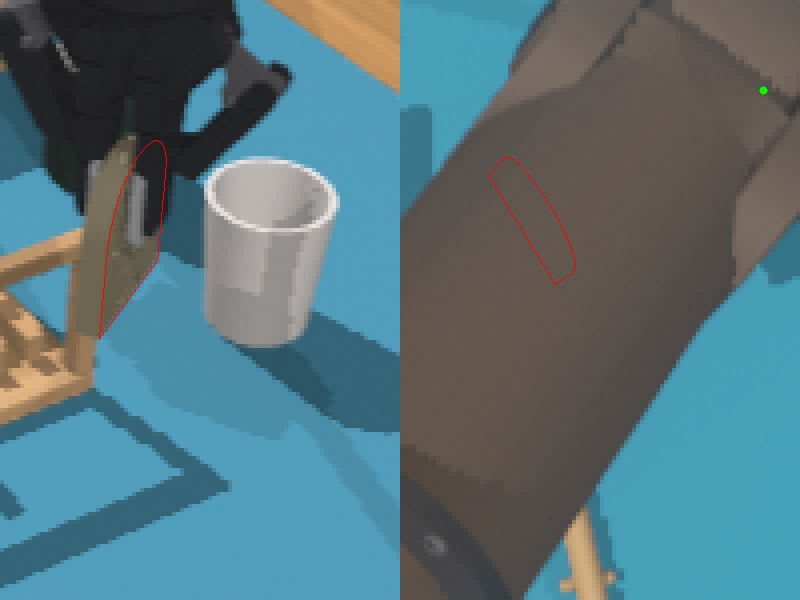

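The side view shows the tile's bottom edge (crop 100,338 to 158,260) on the predicted outline. It is upright, with the carved side towards the lens. I'll let it settle, then hand in.

Request:
servo_tool(deltas=[[-1, 0, 0, 0, 0, 0.5], [0, 0, 0, 0, 0, 0], [0, 0, 0, 0, 0, 0], [0, 0, 0, 0, 0, 0], [0, 0, 0, 0, 0, 0]])

```text
time_s: 16.55
tool_pos: [0.5653, -0.2336, 0.2119]
orientation: [[0.866, 0.499, 0.0], [0.499, -0.866, 0.0], [0.0, -0.0, -1.0]]
force: [0.3, -0.7, 0.1]
finger_gap: 0.0117
finger_force: 58.7
```

Request:
servo_tool(deltas=[[0, 0, 0, 0, 0, 0], [0, 0, 0, 0, 0, 0], [0, 0, 0, 0, 0, 0], [0, 0, 0, 0, 0, 0], [0, 0, 0, 0, 0, 0]])

```text
time_s: 17.05
tool_pos: [0.5653, -0.2337, 0.2119]
orientation: [[0.866, 0.499, 0.0], [0.499, -0.866, 0.0], [0.0, 0.0, -1.0]]
force: [0.3, 0.1, -1.1]
finger_gap: 0.0113
finger_force: 58.7
```

```bash
python3 -c "
from cell import ctrl
s=ctrl.state();print(s['tool_pos'],s['joint_vel'],s['finger_force']);print(ctrl.sign_off())"
```

```text
[ 0.56525392 -0.23371391  0.21192373] [ 0.00021453 -0.0016445  -0.0004171   0.00067627 -0.00026707  0.0005674
 -0.00035614] 58.673885464668274
the job is handed in; nothing more can be done
None
```

I handed the job in at about 17 s: the batten lies flat and released in the drawer, and the arch tile is held still and upright, carved face to the lens, about 130 mm from the glass by my measurements; no verdict came back.

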